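# Zero the insole height gauge and hold it open

## Robot

A 6-joint arm with a two-finger parallel gripper is mounted at the origin on the work surface. World frame = base frame: x ahead of the robot, y to its left, z up, the work surface at z = 0. Lengths are in m, angles in rad, forces in N, time in s.
With the tool pointing down it reaches from about 0.375 to 0.975 m from the base axis. Payload 3.8 kg.
Tool frame: the origin (TCP) lies midway between the tips of the shut fingers; the grasp point (between the pads) lies 19 mm behind it (r.pinch_z is the distance from the TCP to the grasp point, in m); z points along the fingers, y is the line along which they close (so a half turn about z gives the same grasp; the last joint's range is limited). The gripper opens to 85 mm and grips with 20 to 120 N. Pads are 22 mm wide; open, the fingers measure 114 mm over their backs; the gripper's body (76 mm by 85 mm) begins 54 mm behind the grasp point. The pads swing forward as they close: fully open they stand 13 mm farther back than shut.
Start: joints at [-1.336, 0.264, 1.604, -0, 1.274, -0.037], TCP at [0.181, -0.65, 0.231] pointing down, gripper open.
Joint ranges: [-2.63, 2.63], [-0.94, 2.18], [0.31, 2.57], [-1.31, 4.45], [0, 2.66], [-2.55, 2.55]. Speed limits (rad/s): [2.57, 2.57, 3.14, 3.14, 3.14, 3.14].

## Interface

Orientations are given as a rotation vector (axis times angle).
In Python, from cell import r gives the robot as it stands.
- The arm moves only by the tool carry_out, never from a script. Its argument "series" is a list of rows, each a list of 3 entries, a list of its own where there are three numbers: the shift along the tool's x, y, z each as a share of 0.02 m, from -1 to 1, then the turn, a rotation vector about the tool's x, y, z each as a share of 0.15 rad, from -1 to 1, then the closure, from 0 (fully open) to 1 (shut). A call has 1 to 8 rows; each row shifts and turns the commanded pose from where the row before left it, along the tool's axes as they then stand; what a row does not reach is not made up. A row lasts 1/10 s, in which the tool goes at most 50 mm and 8.59 degrees, less where a joint would pass 70% of its speed; a pose out of reach is approached as far as the arm can. A call with a number of a shift or a turn outside -1 to 1 is refused whole. A call with a gripper value outside its range is refused whole. The fingers move at their own pace and stop on an object; "newtons" is the grip in N (left out, the last holds). Time passes only in rows, so rows that do not move let the fingers close. It gives the time, the measured TCP pose, the force, the opening and the grip force at its end, in the units of the state.
- r.observe(): the state, without advancing time (a new reading comes with each control period).
- r.camera(name): name is "side" or "top" or "wrist"; returns the picture (400x640x3 uint8, red, green, blue); there is no depth.
- r.camera_info(name): a dict with "vertical_fov" (degrees; the focal length in pixels is half the picture's height over the tangent of half this angle, whatever the lens; pixels are square), "cx", "cy" (the principal point, pixels), "xyz" and "rotation" of the camera in the world; the wrist camera has in their place "mount" (4x4, takes a point from camera to tool coordinates, whose origin is the TCP and whose axes are the flange's). Camera axes: x right, y down, z forward; pixel columns grow to the right and rows downward; lengths in m; the calibration is good to about 2 mm. A picture is of the moment at which its call begins: read the wrist's pose just before it. camera_info takes no time and is no camera call.
- r.sign_off(): hands the job in; it is judged then, once.
The state is a dict: "t": time; "joints": joint angles; "joint_velocities": joint speeds; "joint_efforts": joint torques, N m; "eef_pos": TCP position; "tcp_rot": TCP orientation; "ft_force": force on the tool from outside, world axes, zero at the start; "moment": the same for the moment, N m; "finger_gap": opening from 0.0 (shut) to 1.0 (fully open); "finger_force": force on a finger pad.
Only numpy, scipy, OpenCV 4.12 (cv2) and the standard library are available. Lean on these libraries where they do the work, as an engineer would, in place of code of your own. Each camera call takes 0.05 s, during which the arm holds its last target. There are 200 camera calls.

## Task

Get the insole height gauge ready for the next stack: first turn its tare knob until the pointer stands on the long zero mark. Then pinch the handle of the telescopic column so that its release button is pressed in, pull the handle straight up past the first stop until it comes up against the second stop, and finish while still holding it there, fully extended. Leave the glue bottle, hammer, insoles and bin where they are.

Things in the scene. Friction and masses are not known exactly. Their poses are not given: they have to be found in the camera images.
- gauge: The insole height gauge, bolted to the bench: green base plate 170 x 300 x 18 mm carrying a round dial and a telescopic column, 160 mm apart. Origin on the bench surface; the plate spans x -60..110 and y -150..150 in its own frame. z up. The dial's axis is vertical at own (0, +80) mm, the column's at own (0, -80) mm. Own -x is the operator's side, turned within about 0.5 rad of facing the robot
- knob_grip (a point): On the axis of the tare knob, at the height to grip it: 104 mm above the bench. The knob is a black fluted round knob 42 mm across that spans 82 to 116 mm above the bench, over an aluminium dial face 116 mm across whose top is at 78 mm
- pointer_tip (a point): Outer end of the knob's dark flat pointer, 48 mm from the knob axis, just above the dial face; a pale line on the knob's top lies in the same direction. The pointer turns with the knob
- dial_zero (a point): Middle of the dial's long, broad zero mark, 48 mm from the knob axis towards the gauge's own -x; shorter, thinner marks follow every 0.2 rad on either side of it
- tare_knob (a joint): Angle of the tare knob in rad: 0 with the pointer on the zero mark, positive counterclockwise seen from above, limits -0.6 and 1.8; starts between 0.5 and 1.35. Friction about 0.03 N m, it stays where it is left
- handle: The handle on top of the column: a black grip block 26 (own x) x 30 (own y) x 50 mm high; origin at the centre of its underside, 106 mm above the bench with the column closed; axes parallel to the gauge's; it does not turn. A steel measuring arm (12 mm wide, 2 to 10 mm above the origin) runs 80 mm towards own +x and carries a rod and foot over an anvil on the plate
- handle_top (a point): Centre of the top of the grip block, on the column's axis, 156 mm above the bench with the column closed. Below the block stands the column's square outer tube, 40 mm wide, top 98 mm above the bench
- release_face (a point): Centre of the outer face of the release button: a steel push piece 20 (own x) x 24 mm (z) on the handle's own -y side, 28 mm above the block's underside (134 mm above the bench when closed). Its face is 24 mm from the column's axis, 19 mm pressed in; the block's other side is 15 mm from it. A pinch along own y over button and block is 39 mm wide and shuts to 34 mm
- release (a joint): Press of the release button in m: 0 out, 0.005 fully in (about 2 N to start, 6 N fully in; it springs back). Until it is in by about 3.5 mm a latch blocks the column from rising; it need stay in only for the first 20 mm of the pull
- upper_draw (a joint): Draw of the column's upper section in m: 0 closed, 0.05 at its end, which is the first stop. It comes out first
- lower_draw (a joint): Draw of the column's lower section in m: 0 closed, 0.05 at its end, which is the second stop. It starts to come out when the upper section is fully out, so the handle rises 100 mm in all. The pull takes about 3 N to the first stop and 6 to 8 N to the second; let go, the column sinks shut by weight and springs
- glue_bottle: Bystander: green bottle 56 mm across, 150 mm tall, standing; origin at the centre of its underside
- hammer: Bystander: hammer lying on the bench beyond the gauge; origin under its middle
- insoles: Bystander: stack of three cork and leather insoles, 212 x 62 x 24 mm, lying flat; origin at the centre of the underside
- heel_bin: Bystander: open red plastic bin 160 x 110 x 70 mm; origin at the centre of its underside

How it is judged:
By the outcome, as a careful person would: the job done as asked, in the order asked, and still so for the second after the job is handed in, while the arm keeps its last pose, push and grip.
It also fails if it takes over 45 s, if anything falls off the work surface, if the arm or the gripper's body presses on something with over 40 N, if the wrist force passes 120 N, or if a joint passes its speed limit or range.

## Working session

There is one attempt and no reset: what is moved stays moved. The work goes in short steps, Python scripts to look and compute and a tool call to move; the robot and the scene stay as the last step left them, time stands still between calls to the robot, and variables do not carry over. Pictures are saved under pics/ and viewed, at most 10 in all, crops included, and the job is handed in when it is done.

Besides the shell and the picture viewer there is one more tool, called after "Call:" by a JSON object that holds its "fn" and its "kwargs". carry_out: Moves the arm, as the interface text tells. Its arguments: {"type":"object","properties":{"series":{"type":"array"},"newtons":{"type":"number"}},"required":["series"]}

```bash
mkdir -p pics; python3 - <<'E'
from cell import r
import cv2
for n in("top","side"):
    cv2.imwrite(f"pics/{n}0.png",r.camera(n)[:,:,::-1]); print(n,r.camera_info(n))
print(r.camera_info("wrist")); print(r.observe(), r.pinch_z)
E
```

```text
top {'vertical_fov': 52.295328034639475, 'cx': 317.74831631143894, 'cy': 205.23508046344148, 'xyz': array([0.46734861, 0.08092109, 1.18575673]), 'rotation': array([-2.12291208,  2.1542818 , -0.17680632])}
side {'vertical_fov': 48.161506174562376, 'cx': 314.8757030307433, 'cy': 205.21508832838072, 'xyz': array([0.3851572 , 0.97727641, 0.81498399]), 'rotation': array([-0.34391084,  2.69005478, -1.3629864 ])}
{'vertical_fov': 58.27002405214047, 'cx': 319.7478111131764, 'cy': 197.23807936175854, 'mount': array([[-1.74115154e-03, -9.58683351e-01, -2.84470037e-01,
         7.22987371e-02],
       [ 9.99998458e-01, -1.73474739e-03, -2.74459205e-04,
        -2.49694281e-04],
       [-2.30364183e-04, -2.84470076e-01,  9.58684892e-01,
        -1.42895111e-01],
       [ 0.00000000e+00,  0.00000000e+00,  0.00000000e+00,
         1.00000000e+00]])}
{'t': 0.1, 'joints': array([-1.33589038e+00,  2.64712072e-01,  1.60526764e+00,  7.33273289e-06,
        1.27373762e+00, -3.68654152e-02]), 'joint_velocities': array([-5.99412170e-04, -1.58493886e-03, -3.38349224e-03,  3.71982962e-05,
        2.22722724e-04, -1.32858859e-04]), 'joint_efforts': array([ 3.63171521e-04, -5.16706824e+01, -3.68588948e+01, -1.82030544e-05,
        6.28098656e-03, -7.74176616e-07]), 'eef_pos': array([ 0.18105857, -0.64954927,  0.23004716]), 'tcp_rot': array([-3.11053760e+00, -4.25295040e-01,  3.18763635e-04]), 'ft_force': array([-0.6736788 , -0.70797287, -0.09378445]), 'moment': array([ 0.01224165, -0.02208706, -0.0041702 ]), 'finger_force': 0.0, 'finger_gap': 1.000450169830276} 0.0187
```

View pics/top0.png

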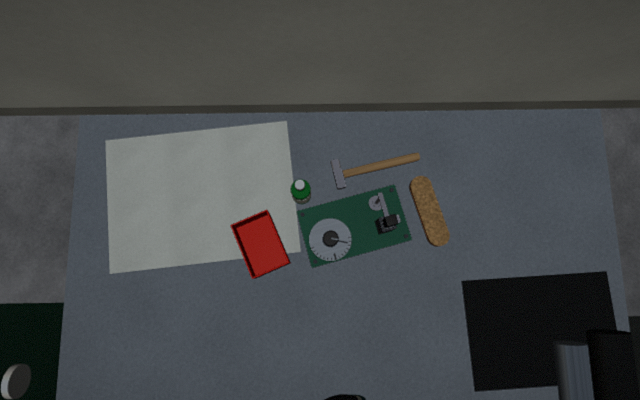

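View pics/side0.png

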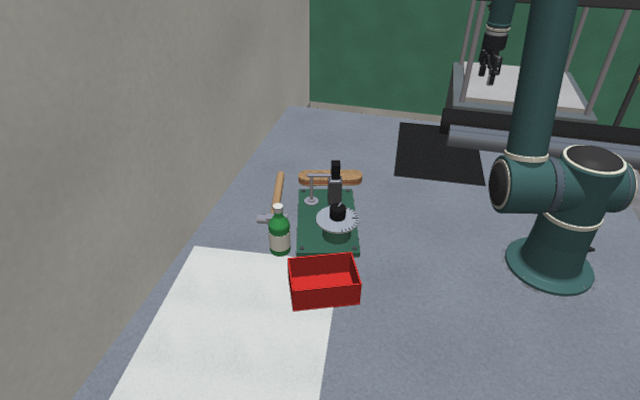

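The top view shows the dial at about (330,240), the pointer running to (350,242), the long zero mark at about (335,258), and the column at about (388,222). The bottle is at (301,190) and the bin at (261,245). The side view agrees.

```bash
cat > h.py <<'E'
import numpy as np, cv2
from cell import r
from scipy.spatial.transform import Rotation as R
def cam(n,o=None):
    i=r.camera_info(n); f=200/np.tan(np.radians(i["vertical_fov"])/2)
    if n=="wrist":
        T=R.from_rotvec(o["tcp_rot"]).as_matrix(); m=i["mount"]
        return f,i["cx"],i["cy"],o["eef_pos"]+T@m[:3,3],T@m[:3,:3]
    return f,i["cx"],i["cy"],i["xyz"],R.from_rotvec(i["rotation"]).as_matrix()
def onz(c,uv,z):
    f,cx,cy,p,M=c; d=M@np.array([(uv[0]-cx)/f,(uv[1]-cy)/f,1]); return p+d*(z-p[2])/d[2]
def pix(c,P):
    f,cx,cy,p,M=c; q=M.T@(np.array(P)-p); return np.array([cx+f*q[0]/q[2],cy+f*q[1]/q[2]])
E
python3 - <<'E'
from h import *
im=cv2.imread("pics/top0.png"); c=cam("top")
h=cv2.cvtColor(im,cv2.COLOR_BGR2HSV)
m=cv2.inRange(h,(60,80,30),(95,255,255)); m[:, :296]=0; m[:180]=0; m[275:]=0; m[:,420:]=0
m[:,:312][:206]=0
pts=cv2.findNonZero(m); rect=cv2.minAreaRect(cv2.convexHull(pts)); b=cv2.boxPoints(rect); print(rect)
B=np.array([onz(c,p,0.018)[:2] for p in b]); print(B, np.linalg.norm(np.diff(B,axis=0),axis=1))
# dial: bright low saturation
d=cv2.inRange(h,(0,0,90),(180,70,255)); d[:215]=0;d[265:]=0;d[:,:300]=0;d[:,360:]=0
hull=cv2.convexHull(cv2.findNonZero(d)); e=cv2.fitEllipse(hull); print("dial",e,onz(c,e[0],.078))
cv2.imwrite("pics/c1.png",cv2.resize(im[170:275,290:430],None,fx=5.5,fy=5.5,interpolation=cv2.INTER_CUBIC))
E
```

```text
((353.7022705078125, 225.35801696777344), (58.43789291381836, 103.74553680419922), 74.57783508300781)
[[ 0.64180872  0.13909088]
 [ 0.71930034 -0.15449686]
 [ 0.55371448 -0.1915017 ]
 [ 0.47979181  0.0960661 ]] [0.3036424  0.16967038 0.29691716]
dial ((328.7286682128906, 251.384765625), (58.21643829345703, 71.84054565429688), 153.4107666015625) [0.52107481 0.04807196 0.078     ]
```

View pics/c1.png

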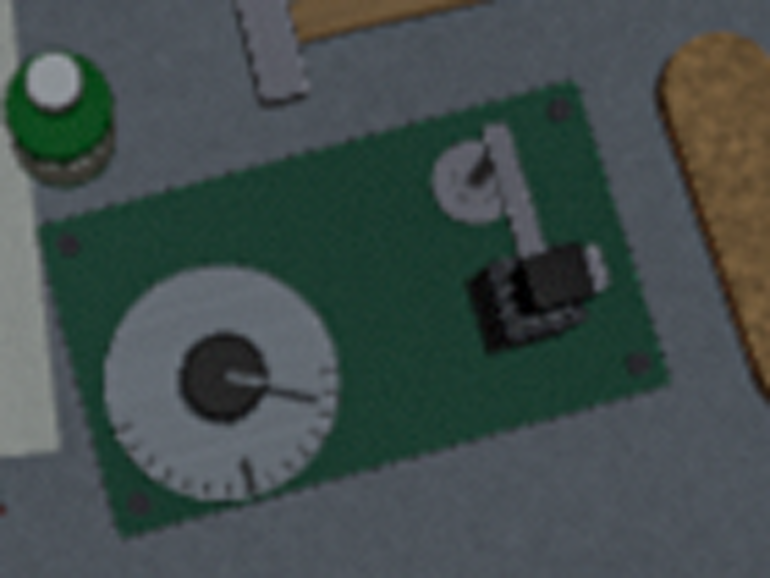

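The crop confirms it: knob at crop (225,377), pointer tip at (316,400), zero mark at (250,478), so the pointer is about 1.1 rad counterclockwise of zero. The handle top is at (558,275), with the button on its right side (own −y). I'm moving above the knob for a close wrist look.

Call:
{"fn": "carry_out", "kwargs": {"series": [[[0.91,-0.945,-0.05],[0,0,0],0],[[0.91,-0.945,-0.05],[0,0,0],0],[[0.91,-0.945,-0.05],[0,0,0],0],[[0.91,-0.945,-0.05],[0,0,0],0],[[0.91,-0.945,-0.05],[0,0,0],0],[[0.91,-0.945,-0.05],[0,0,0],0],[[0.91,-0.945,-0.05],[0,0,0],0],[[0.91,-0.945,-0.05],[0,0,0],0]]}}

```text
t: 0.9
eef_pos: [0.2811, -0.4641, 0.2387]
tcp_rot: [-3.112, -0.425, 0.0]
ft_force: [-0.6, 0.0, 0.1]
finger_gap: 0.998
finger_force: 0.0
```

Call:
{"fn": "carry_out", "kwargs": {"series": [[[0.91,-0.945,-0.05],[0,0,0],0],[[0.91,-0.945,-0.05],[0,0,0],0],[[0.91,-0.945,-0.05],[0,0,0],0],[[0.91,-0.945,-0.05],[0,0,0],0],[[0.91,-0.945,-0.05],[0,0,0],0],[[0.91,-0.945,-0.05],[0,0,0],0],[[0.91,-0.945,-0.05],[0,0,0],0],[[0.91,-0.945,-0.05],[0,0,0],0]]}}

```text
t: 1.7
eef_pos: [0.3806, -0.2795, 0.2469]
tcp_rot: [-3.112, -0.425, 0.001]
ft_force: [0.2, -0.6, -0.0]
finger_gap: 0.997
finger_force: 0.0
```

Call:
{"fn": "carry_out", "kwargs": {"series": [[[0.91,-0.945,-0.05],[0,0,0],0],[[0.91,-0.945,-0.05],[0,0,0],0],[[0.91,-0.945,-0.05],[0,0,0],0],[[0.91,-0.945,-0.05],[0,0,0],0],[[0.91,-0.945,-0.05],[0,0,0],0],[[0.91,-0.945,-0.05],[0,0,0],0],[[0.91,-0.945,-0.05],[0,0,0],0],[[0.91,-0.945,-0.05],[0,0,0],0]]}}

```text
t: 2.5
eef_pos: [0.4802, -0.0949, 0.2549]
tcp_rot: [-3.112, -0.426, 0.001]
ft_force: [0.7, 0.3, -1.1]
finger_gap: 1.001
finger_force: 0.0
```

Call:
{"fn": "carry_out", "kwargs": {"series": [[[0.91,-0.945,-0.05],[0,0,0],0],[[0.91,-0.945,-0.05],[0,0,0],0],[[0.91,-0.945,-0.05],[0,0,0],0],[[0.91,-0.945,-0.05],[0,0,0],0],[[0.91,-0.945,-0.05],[0,0,0],0],[[0.91,-0.945,-0.05],[0,0,0],0],[[0,0,0],[0,0,0],0]]}}

```text
t: 3.2
eef_pos: [0.5557, 0.0449, 0.2608]
tcp_rot: [-3.111, -0.43, 0.0]
ft_force: [-0.1, 0.2, -0.9]
finger_gap: 1.001
finger_force: 0.0
```

```bash
python3 - <<'E'
from h import *
o=r.observe(); im=r.camera("wrist")[:,:,::-1]; cv2.imwrite("pics/w1.png",im)
np.save("o1.npy",np.r_[o["eef_pos"],o["tcp_rot"]]); print(o["t"],o["eef_pos"],o["tcp_rot"],o["joints"])
c=cam("wrist",o); print("predicted knob top, dial", pix(c,[.5545,.0435,.116]), pix(c,[.5545,.0435,.078]))
E
```

```text
3.2 [0.55572827 0.04493464 0.26079182] [-3.11096574e+00 -4.29747274e-01  1.78904639e-04] [3.53401660e-02 2.44522040e-02 1.82145074e+00 1.10904880e-03
 1.29591358e+00 1.33129384e+00]
predicted knob top, dial [321.58303432 183.91788804] [321.41761571 173.73599317]
```

View pics/w1.png

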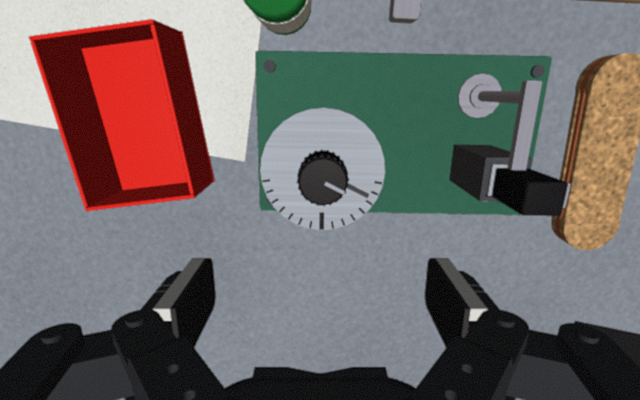

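The wrist view shows the dial centred near (322,169) with the knob top near (323,180). The pointer runs to (368,195), the zero mark is at (321,220), and the handle top is near (535,190). Measuring these precisely.

```bash
cat > dial.py <<'E'
from h import *
def dial(im,c,K0=None):
    h=cv2.cvtColor(im,cv2.COLOR_BGR2HSV)
    K=np.array(K0 if K0 is not None else [.5545,.0435])
    # bright dial disc, rectified to plane z=.0785, 0.25 mm/px
    def rect(z,K,n=520,s=.00025):
        P=[[K[0]+a,K[1]+b,z] for a,b in((.065,.065),(.065,-.065),(-.065,-.065),(-.065,.065))]
        src=np.float32([pix(c,p) for p in P]); dst=np.float32([[0,0],[n,0],[n,n],[0,n]])
        return cv2.warpPerspective(im,cv2.getPerspectiveTransform(src,dst),(n,n))
    return rect(.0785,K)
E
python3 - <<'E'
from dial import *
v=np.load("o1.npy"); c=cam("wrist",dict(eef_pos=v[:3],tcp_rot=v[3:])); im=cv2.imread("pics/w1.png")
h=cv2.cvtColor(im,cv2.COLOR_BGR2HSV)
m=cv2.inRange(h,(0,0,100),(180,60,255)); green=cv2.inRange(h,(65,90,40),(95,255,255))
sub=im[100:235,255:390]; 
# plate corners by green hull
green[:45]=0; hull=cv2.convexHull(cv2.findNonZero(cv2.morphologyEx(green,cv2.MORPH_OPEN,np.ones((5,5)))))
W=np.float32([onz(c,p[0],.018)[:2] for p in hull]); R_=cv2.minAreaRect(W*1000); print("plate",R_,np.round(cv2.boxPoints(R_)))
for k,z in(((323,180),.116),):print(onz(c,k,z))
t=dial(im,c); cv2.imwrite("pics/d1.png",t)
g=cv2.cvtColor(t,cv2.COLOR_BGR2GRAY); hs=cv2.cvtColor(t,cv2.COLOR_BGR2HSV)
d=((hs[:,:,1]<60)&(g>90)).astype(np.uint8)
n,l,s,_=cv2.connectedComponentsWithStats(d); k=l[330,200]; print(k,s[k]);
hl=cv2.convexHull(cv2.findNonZero((l==k).astype(np.uint8))); e=cv2.fitEllipse(hl); print("dial px",e,"world",.5545+.065-e[0][1]*.00025,.0435+.065-e[0][0]*.00025)
E
```

```text
plate ((601.3450927734375, -27.337844848632812), (166.9482421875, 296.4452819824219), 14.579375267028809) [[ 483.   95.]
 [ 558. -192.]
 [ 719. -150.]
 [ 645.  137.]]
[0.55802353 0.04327758 0.116     ]
0 [    0     0   520   473 83638]
dial px ((268.04217529296875, 165.50111389160156), (578.2360229492188, 660.964599609375), 22.992231369018555) world 0.5781247215270996 0.04148945617675781
```

View pics/d1.png

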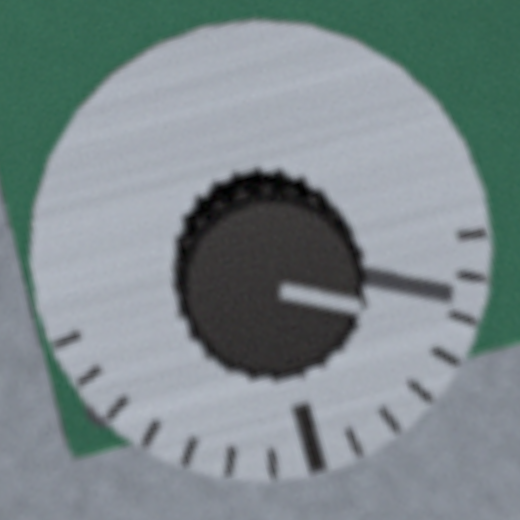

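The rectified dial puts the knob axis at about (0.557, 0.0435), in agreement with the plate fit (yaw 0.2545). The pointer is at 13° and the zero mark at 75.4°, so the knob needs 1.09 rad clockwise. I'm pre-turning the tool and descending.

Call:
{"fn": "carry_out", "kwargs": {"series": [[[0.04,0.085,0],[0,0,0],0],[[0,0,0.5],[0,0,-1],0],[[0,0,1],[0,0,-1],0],[[0,0,1],[0,0,-1],0],[[0,0,1],[0,0,-1],0],[[0,0,1],[0,0,0],0],[[0,0,1],[0,0,0],0],[[0,0,0],[0,0,0],0]]}}

```text
t: 4.05
eef_pos: [0.553, 0.0398, 0.1479]
tcp_rot: [-2.847, -1.323, 0.01]
ft_force: [-1.2, -0.2, -0.3]
finger_gap: 0.995
finger_force: 0.0
```

Call:
{"fn": "carry_out", "kwargs": {"series": [[[0,0,0],[0,0,0],0],[[0,0,0],[0,0,0],0]]}}

```text
t: 4.25
eef_pos: [0.557, 0.0406, 0.1527]
tcp_rot: [2.847, 1.325, 0.003]
ft_force: [0.3, 0.6, -0.3]
finger_gap: 1.005
finger_force: 0.0
```

```bash
cat > go.py <<'E'
from h import *
import sys
o=r.observe(); T=R.from_rotvec(o["tcp_rot"]).as_matrix(); g=np.array([float(a) for a in sys.argv[1:4]])
print(o["t"],o["eef_pos"],"shares",T.T@(g-o["eef_pos"])/.02,"yaw",np.arctan2(T[1,0],T[0,0]),"tilt",T[:,2],"q6",o["joints"][5],"gap",o["finger_gap"]*85,o["ft_force"],o["finger_force"])
E
python3 go.py .557 .0435 .087
```

```text
4.25 [0.55701718 0.04060687 0.15273191] shares [ 0.10568136 -0.09941105  3.28657642] yaw 0.8710820793561812 tilt [ 2.17067254e-03 -6.47884143e-05 -9.99997642e-01] q6 0.7280320697881045 gap 85.46404956110939 [ 0.34129097  0.59302297 -0.328481  ] 0.0
```

Call:
{"fn": "carry_out", "kwargs": {"series": [[[0.1,-0.1,0.8],[0,0,0],0],[[0,0,0.8],[0,0,0],0],[[0,0,0.8],[0,0,0],0],[[0,0,0.8],[0,0,0],0],[[0,0,0],[0,0,0],0],[[0,0,0],[0,0,0],0]]}}

```text
t: 4.85
eef_pos: [0.5566, 0.0439, 0.0884]
tcp_rot: [2.847, 1.326, 0.002]
ft_force: [-0.5, -0.4, 0.9]
finger_gap: 0.997
finger_force: 0.0
```

```bash
python3 go.py .557 .0435 .087
```

```text
4.85 [0.55660331 0.04390937 0.08837331] shares [-0.00295846  0.02829283  0.0686884 ] yaw 0.8717427276537949 tilt [ 1.18637904e-03  3.11166121e-05 -9.99999296e-01] q6 0.7331793615645782 gap 84.75701631054633 [-0.52813786 -0.37290223  0.86494001] 0.0
```

Well centred. Closing on the knob.

Call:
{"fn": "carry_out", "kwargs": {"series": [[[0,0,0.05],[0,0,0],1],[[0,0,0],[0,0,0],1],[[0,0,0],[0,0,0],1],[[0,0,0],[0,0,0],1],[[0,0,0],[0,0,0],1],[[0,0,0],[0,0,0],1],[[0,0,0],[0,0,0],1]], "newtons": 30}}

```text
t: 5.55
eef_pos: [0.5572, 0.0435, 0.0875]
tcp_rot: [2.846, 1.326, 0.003]
ft_force: [0.6, -3.2, 5.1]
finger_gap: 0.48
finger_force: 31.6
```

Call:
{"fn": "carry_out", "kwargs": {"series": [[[0,0,0],[0,0,0.8],1],[[0,0,0],[0,0,0.8],1],[[0,0,0],[0,0,0.8],1],[[0,0,0],[0,0,0.8],1],[[0,0,0],[0,0,0.8],1],[[0,0,0],[0,0,0.8],1],[[0,0,0],[0,0,0.8],1],[[0,0,0],[0,0,0],1]]}}

```text
t: 6.35
eef_pos: [0.5574, 0.0431, 0.0875]
tcp_rot: [3.14, 0.046, 0.005]
ft_force: [1.5, -5.0, 4.3]
finger_gap: 0.48
finger_force: 31.6
```

Call:
{"fn": "carry_out", "kwargs": {"series": [[[0,0,0],[0,0,0.8],1],[[0,0,0],[0,0,0],1],[[0,0,0],[0,0,0],1]]}}

```text
t: 6.65
eef_pos: [0.5574, 0.0431, 0.0875]
tcp_rot: [3.137, -0.138, 0.005]
ft_force: [1.9, -3.9, 5.9]
finger_gap: 0.484
finger_force: 31.6
```

```bash
python3 go.py .557 .0435 .087
```

```text
6.65 [0.55737856 0.04307771 0.08753107] shares [-0.02079313 -0.0193968   0.02646827] yaw -0.08807223161576556 tilt [ 0.00296385 -0.00137044 -0.99999467] q6 1.6933696918407384 gap 41.11929008582834 [ 1.93057882 -3.88754813  5.89166063] 31.57838703424204
```

Call:
{"fn": "carry_out", "kwargs": {"series": [[[0,0,0],[0,0,0.87],1],[[0,0,0],[0,0,0],1],[[0,0,0],[0,0,0],1],[[0,0,0],[0,0,0],0],[[0,0,0],[0,0,0],0],[[0,0,0],[0,0,0],0],[[0,0,0],[0,0,0],0],[[0,0,0],[0,0,0],0]]}}

```text
t: 7.45
eef_pos: [0.5556, 0.0441, 0.0859]
tcp_rot: [-3.123, 0.343, 0.001]
ft_force: [0.2, -0.2, 0.2]
finger_gap: 1.0
finger_force: 0.0
```

Call:
{"fn": "carry_out", "kwargs": {"series": [[[0,0,-0.5],[0,0,0],0],[[0,0,-1],[0,0,0],0],[[0,0,-1],[0,0,0],0],[[0,0,-1],[0,0,0],0],[[0,0,-1],[0,0,0],0],[[0,0,-1],[0,0,0],0],[[0,0,-1],[0,0,0],0],[[0,0,-1],[0,0,0],0]]}}

```text
t: 8.25
eef_pos: [0.5559, 0.044, 0.238]
tcp_rot: [-3.123, 0.343, -0.001]
ft_force: [1.2, -0.2, 0.1]
finger_gap: 0.999
finger_force: 0.0
```

Call:
{"fn": "carry_out", "kwargs": {"series": [[[0,0,0],[0,0,-1],0],[[0,0,0],[0,0,-1],0],[[0,0,0],[0,0,-1],0],[[0,0,0],[0,0,0],0],[[0,0,0],[0,0,0],0]]}}

```text
t: 8.75
eef_pos: [0.556, 0.044, 0.2368]
tcp_rot: [3.121, 0.357, 0.001]
ft_force: [-0.2, -0.5, -0.2]
finger_gap: 1.0
finger_force: 0.0
```

```bash
python3 - <<'E'
from dial import *
o=r.observe(); im=r.camera("wrist")[:,:,::-1].copy(); cv2.imwrite("pics/w2.png",im)
np.save("o2.npy",np.r_[o["eef_pos"],o["tcp_rot"]]); c=cam("wrist",o)
cv2.imwrite("pics/d2.png",np.hstack([cv2.resize(dial(im,c,[.557,.0435]),(390,390)),im[60:450,260:640][:340].copy().__class__((390,1,3),np.uint8)*0] ))
E
python3 go.py .5972 -.111 .23
```

```text
8.8 [0.55597452 0.04396565 0.23666424] shares [0.25479127 8.01370441 0.33374751] yaw 0.22820746881916396 tilt [ 4.00483980e-04  3.74057004e-05 -9.99999919e-01] q6 1.3768188889473316 gap 84.92825215090778 [-0.84520245 -1.00030203 -0.14190077] 0.0
```

View pics/d2.png

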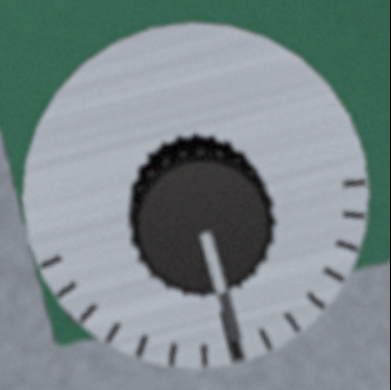

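View pics/w2.png

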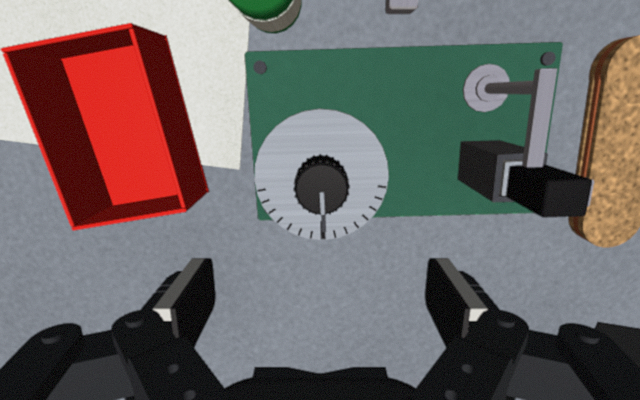

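The pointer lies over the zero mark. I'll check the remaining error numerically from dark-pixel angles at a magnified scale.

```bash
python3 - <<'E'
from dial import *
def ana(n,K):
    v=np.load(f"o{n}.npy"); c=cam("wrist",dict(eef_pos=v[:3],tcp_rot=v[3:])); g=cv2.cvtColor(dial(cv2.imread(f"pics/w{n}.png"),c,K),cv2.COLOR_BGR2GRAY)
    d=cv2.morphologyEx(cv2.threshold(g,110,255,0)[1],cv2.MORPH_OPEN,np.ones((5,5))); cc=max(cv2.findContours(d,0,1)[0],key=cv2.contourArea)
    # dial outline: limit to contour, min enclosing circle
    m=cv2.inRange(cv2.cvtColor(dial(cv2.imread(f"pics/w{n}.png"),c,K),cv2.COLOR_BGR2HSV),(60,90,0),(95,255,255))
    e=[]
    for a in np.arange(95,350,2):   # rays upward where plate is green (image angle)
        t=np.radians(a)
        if not -1<np.sin(t)<-.1: continue
        for q in np.arange(200,258,.5):
            x,y=260+q*np.cos(t),260+q*np.sin(t)
            if 0<=x<520 and 0<=y<520 and m[int(y),int(x)]: e.append([x,y]);break
    A=np.array(e); s=np.linalg.lstsq(np.c_[2*A,np.ones(len(A))],(A**2).sum(1),rcond=None)[0]; C=s[:2]; print(n,"centre",C,np.sqrt(s[2]+C@C))
    pol=cv2.warpPolar(g,(260,3600),tuple(map(float,C)),260,cv2.WARP_POLAR_LINEAR+cv2.INTER_CUBIC)
    for q in (120,135,150,165,175,185,195,205,215):
        row=pol[:,q-2:q+3].mean(1); lo=row[:1000]; md=np.median(lo); w=np.clip(md-15-lo,0,None)
        runs=np.split(np.where(w>0)[0],np.where(np.diff(np.where(w>0)[0])>5)[0]+1)
        print(q*.25,[(round(np.average(u,weights=w[u])/10,1),len(u),round(w[u].max())) for u in runs if len(u)>10])
ana(1,[.5545,.0435]); ana(2,[.557,.0435])
im=cv2.imread("pics/w2.png"); cv2.imwrite("pics/z2.png",cv2.resize(im[140:250,250:395],None,fx=5,fy=5,interpolation=cv2.INTER_CUBIC))
E
```

```text
1 centre [261.07545731 250.93848279] 234.1521937209648
30.0 []
33.75 [(np.float64(13.0), 101, 86), (np.float64(71.7), 17, 6)]
37.5 [(np.float64(13.1), 86, 86)]
41.25 [(np.float64(12.9), 80, 84), (np.float64(75.7), 81, 112)]
43.75 [(np.float64(12.8), 77, 86), (np.float64(75.6), 74, 119)]
46.25 [(np.float64(12.7), 71, 86), (np.float64(75.6), 75, 116)]
48.75 [(np.float64(13.0), 57, 40), (np.float64(41.4), 16, 8), (np.float64(63.8), 17, 4), (np.float64(75.6), 65, 115)]
51.25 [(np.float64(6.8), 40, 79), (np.float64(18.3), 36, 68), (np.float64(29.7), 40, 77), (np.float64(41.3), 38, 66), (np.float64(52.8), 37, 67), (np.float64(64.1), 33, 68), (np.float64(75.5), 63, 117), (np.float64(87.0), 35, 66), (np.float64(98.4), 35, 71)]
53.75 [(np.float64(6.9), 37, 77), (np.float64(18.2), 35, 67), (np.float64(29.7), 38, 78), (np.float64(41.4), 34, 69), (np.float64(52.7), 36, 69), (np.float64(64.2), 37, 68), (np.float64(75.5), 61, 119), (np.float64(87.0), 37, 71), (np.float64(98.4), 33, 65)]
2 centre [261.14865485 260.64590136] 233.72087736202698
30.0 [(np.float64(54.7), 286, 16), (np.float64(90.7), 19
[... 198 characters left out ...]
92)]
46.25 [(np.float64(75.3), 81, 89)]
48.75 [(np.float64(18.6), 15, 7), (np.float64(29.7), 15, 5), (np.float64(52.9), 16, 4), (np.float64(64.2), 13, 3), (np.float64(75.4), 74, 90)]
51.25 [(np.float64(7.0), 36, 78), (np.float64(18.3), 37, 80), (np.float64(29.8), 37, 79), (np.float64(41.3), 34, 73), (np.float64(52.6), 37, 71), (np.float64(64.2), 34, 74), (np.float64(75.7), 66, 119), (np.float64(87.1), 37, 80), (np.float64(98.4), 34, 76)]
53.75 [(np.float64(7.0), 35, 82), (np.float64(18.3), 34, 77), (np.float64(29.8), 36, 79), (np.float64(41.4), 36, 79), (np.float64(52.7), 32, 70), (np.float64(64.2), 35, 74), (np.float64(75.6), 63, 123), (np.float64(87.1), 33, 79), (np.float64(98.5), 32, 78)]
```

View pics/z2.png

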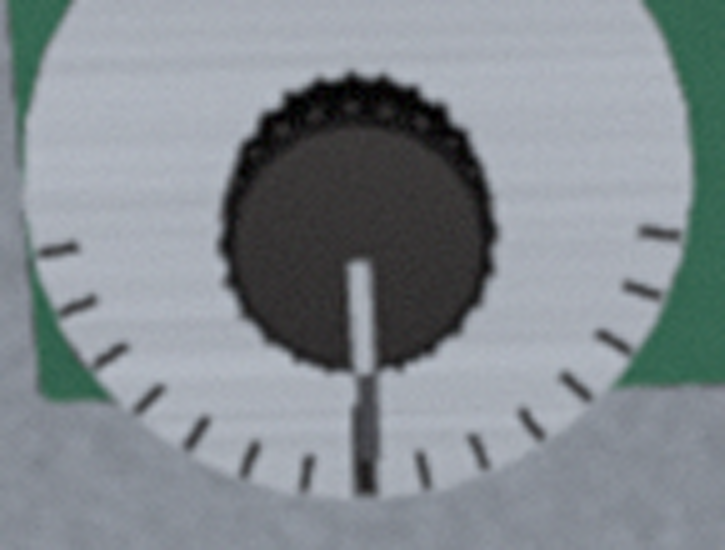

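The pointer reads about 75.3° against the mark's 75.6°, with matching widths, so it sits on zero. The zoomed view shows pointer and mark coincident at (366,440). Next is the handle: the refined column axis is (0.597, −0.1115), and the grip centre is about (0.5975, −0.1134).

Call:
{"fn": "carry_out", "kwargs": {"series": [[[0,1,0],[0,0,-0.17],0],[[0,1,0],[0,0,0],0],[[0,1,0],[0,0,0],0],[[0,1,0],[0,0,0],0],[[0,1,0],[0,0,0],0],[[0,1,0],[0,0,0],0],[[0,1,0],[0,0,0],0],[[0,1,0],[0,0,0],0]]}}

```text
t: 9.6
eef_pos: [0.5962, -0.1118, 0.2363]
tcp_rot: [-3.116, -0.399, 0.0]
ft_force: [0.7, 1.2, 0.2]
finger_gap: 1.001
finger_force: 0.0
```

Call:
{"fn": "carry_out", "kwargs": {"series": [[[0,0,0],[0,0,0],0],[[0,0,0],[0,0,0],0]]}}

```text
t: 9.8
eef_pos: [0.596, -0.1112, 0.2361]
tcp_rot: [-3.115, -0.399, 0.001]
ft_force: [0.5, 0.1, -0.6]
finger_gap: 1.001
finger_force: 0.0
```

```bash
python3 go.py .5975 -.1134 .112; python3 - <<'E'
from h import *
o=r.observe(); im=r.camera("wrist")[:,:,::-1].copy(); c=cam("wrist",o)
cv2.circle(im,tuple(int(a) for a in pix(c,[.597,-.1115,.156])),4,(0,0,255),-1)
cv2.imwrite("pics/w3.png",im)
E
```

```text
9.8 [ 0.59598577 -0.11116221  0.23610888] shares [0.04694532 0.13204669 6.20533221] yaw 0.2548390547338144 tilt [-4.84296906e-04  6.53972260e-04 -9.99999669e-01] q6 1.0900008378671266 gap 85.08834189526834 [ 0.51788496  0.07276564 -0.61072567] 0.0
```

View pics/w3.png

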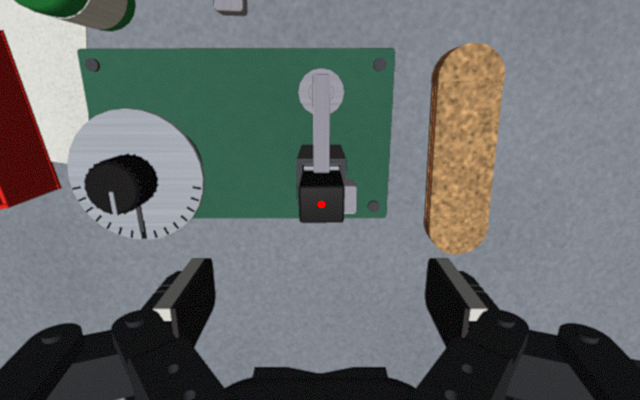

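The red dot (my predicted handle-top centre) lands on the block's top face at (321,204). The button is visible on the right at (350,197). Descending around it.

Call:
{"fn": "carry_out", "kwargs": {"series": [[[0.05,0.13,0.8],[0,0,0],0],[[0,0,0.9],[0,0,0],0],[[0,0,0.9],[0,0,0],0],[[0,0,0.9],[0,0,0],0],[[0,0,0.9],[0,0,0],0],[[0,0,0.9],[0,0,0],0],[[0,0,0.8],[0,0,0],0],[[0,0,0],[0,0,0],0]]}}

```text
t: 10.65
eef_pos: [0.595, -0.1121, 0.1104]
tcp_rot: [-3.113, -0.403, 0.01]
ft_force: [-1.8, 0.5, 0.1]
finger_gap: 0.999
finger_force: 0.0
```

Call:
{"fn": "carry_out", "kwargs": {"series": [[[0,0,0],[0,0,0],0],[[0,0,0],[0,0,0],0]]}}

```text
t: 10.85
eef_pos: [0.5985, -0.1132, 0.1153]
tcp_rot: [3.115, 0.402, 0.003]
ft_force: [-0.8, 0.1, 0.0]
finger_gap: 1.002
finger_force: 0.0
```

```bash
python3 go.py .5975 -.1134 .112
```

```text
10.85 [ 0.59851488 -0.11324775  0.11526748] shares [-0.05126329 -0.00566278  0.16329124] yaw 0.2569553733782027 tilt [ 1.68582960e-03 -3.76051614e-04 -9.99998508e-01] q6 1.0859318784564034 gap 85.136793457349 [-7.69113930e-01  5.72625568e-02  7.40610469e-04] 0.0
```

Call:
{"fn": "carry_out", "kwargs": {"series": [[[-0.05,0,0.15],[0,0,0],0],[[0,0,0],[0,0,0],1],[[0,0,0],[0,0,0],1],[[0,0,0],[0,0,0],1],[[0,0,0],[0,0,0],1],[[0,0,0],[0,0,0],1],[[0,0,0],[0,0,0],1],[[0,0,0],[0,0,0],1]], "newtons": 60}}

```text
t: 11.65
eef_pos: [0.5971, -0.1136, 0.112]
tcp_rot: [3.115, 0.402, 0.001]
ft_force: [-1.0, 0.5, 6.3]
finger_gap: 0.381
finger_force: 62.4
```

Call:
{"fn": "carry_out", "kwargs": {"series": [[[0,0,0],[0,0,0],1],[[0,0,0],[0,0,0],1]]}}

```text
t: 11.85
eef_pos: [0.5971, -0.1136, 0.112]
tcp_rot: [3.115, 0.402, 0.001]
ft_force: [-1.4, 0.4, 5.7]
finger_gap: 0.381
finger_force: 62.4
```

```bash
python3 go.py .5975 -.1134 .215
```

```text
11.85 [ 0.59709222 -0.1136093   0.11204461] shares [ 2.61648500e-02 -1.85326424e-03 -5.14775347e+00] yaw 0.2568355027580836 tilt [ 8.63807190e-04 -3.93615843e-04 -9.99999549e-01] q6 1.0851773520555381 gap 32.3974046378067 [-1.36477995  0.40744232  5.70351024] 62.40453243255615
```

The gap matches the button fully pressed. Pulling up gently.

Call:
{"fn": "carry_out", "kwargs": {"series": [[[0,0,-0.3],[0,0,0],1],[[0,0,-0.4],[0,0,0],1],[[0,0,-0.4],[0,0,0],1],[[0,0,0],[0,0,0],1]]}}

```text
t: 12.25
eef_pos: [0.597, -0.1136, 0.1345]
tcp_rot: [3.115, 0.402, 0.001]
ft_force: [1.7, -0.2, -2.2]
finger_gap: 0.384
finger_force: 61.7
```

Call:
{"fn": "carry_out", "kwargs": {"series": [[[0,0,-0.4],[0,0,0],1],[[0,0,-0.4],[0,0,0],1],[[0,0,-0.4],[0,0,0],1],[[0,0,-0.3],[0,0,0],1],[[0,0,-0.2],[0,0,0],1],[[0,0,-0.2],[0,0,0],1],[[0,0,0],[0,0,0],1]]}}

```text
t: 12.95
eef_pos: [0.5969, -0.1135, 0.1716]
tcp_rot: [3.115, 0.402, 0.001]
ft_force: [3.5, -2.2, -4.1]
finger_gap: 0.378
finger_force: 61.4
```

Call:
{"fn": "carry_out", "kwargs": {"series": [[[0,0,-0.3],[0,0,0],1],[[0,0,-0.3],[0,0,0],1],[[0,0,-0.3],[0,0,0],1],[[0,0,-0.3],[0,0,0],1],[[0,0,-0.3],[0,0,0],1],[[0,0,0],[0,0,0],1]]}}

```text
t: 13.55
eef_pos: [0.5969, -0.1135, 0.2016]
tcp_rot: [3.116, 0.402, 0.0]
ft_force: [4.3, -2.2, -4.6]
finger_gap: 0.384
finger_force: 61.5
```

```bash
python3 go.py .5975 -.1134 .212
```

```text
13.55 [ 0.59686648 -0.11353727  0.20157798] shares [ 0.03251674  0.00153555 -0.52109215] yaw 0.2567615916138245 tilt [ 3.16494654e-04 -1.75242113e-04 -9.99999935e-01] q6 1.0851593133305968 gap 32.608380504933336 [ 4.30387547 -2.21891959 -4.57008742] 61.45232319831848
```

Call:
{"fn": "carry_out", "kwargs": {"series": [[[0,0,-0.2],[0,0,0],1],[[0,0,-0.15],[0,0,0],1],[[0,0,-0.1],[0,0,0],1],[[0,0,0],[0,0,0],1]]}}

```text
t: 13.95
eef_pos: [0.5968, -0.1135, 0.2098]
tcp_rot: [3.116, 0.402, 0.0]
ft_force: [4.6, -2.0, -4.5]
finger_gap: 0.382
finger_force: 61.3
```

Call:
{"fn": "carry_out", "kwargs": {"series": [[[0,0,-0.08],[0,0,0],1],[[0,0,0],[0,0,0],1]]}}

```text
t: 14.15
eef_pos: [0.5968, -0.1135, 0.2112]
tcp_rot: [3.116, 0.402, 0.0]
ft_force: [5.8, -1.6, -5.8]
finger_gap: 0.382
finger_force: 61.2
```

Call:
{"fn": "carry_out", "kwargs": {"series": [[[0,0,-0.06],[0,0,0],1],[[0,0,0],[0,0,0],1]]}}

```text
t: 14.35
eef_pos: [0.5968, -0.1136, 0.2123]
tcp_rot: [3.116, 0.402, -0.0]
ft_force: [4.0, -2.1, -6.2]
finger_gap: 0.382
finger_force: 61.2
```

Call:
{"fn": "carry_out", "kwargs": {"series": [[[0,0,-0.06],[0,0,0],1],[[0,0,0],[0,0,0],1]]}}

```text
t: 14.55
eef_pos: [0.5968, -0.1135, 0.213]
tcp_rot: [3.116, 0.402, -0.0]
ft_force: [6.2, -1.9, -8.1]
finger_gap: 0.38
finger_force: 61.0
```

Call:
{"fn": "carry_out", "kwargs": {"series": [[[0,0,-0.08],[0,0,0],1],[[0,0,0],[0,0,0],1],[[0,0,0],[0,0,0],1]]}}

```text
t: 14.85
eef_pos: [0.5967, -0.1135, 0.2133]
tcp_rot: [-3.116, -0.402, 0.001]
ft_force: [7.5, -3.4, -12.9]
finger_gap: 0.384
finger_force: 61.4
```

Call:
{"fn": "carry_out", "kwargs": {"series": [[[0,0,-0.08],[0,0,0],1],[[0,0,0],[0,0,0],1],[[0,0,0],[0,0,0],1]]}}

```text
t: 15.15
eef_pos: [0.5965, -0.1135, 0.2137]
tcp_rot: [-3.115, -0.402, 0.003]
ft_force: [10.6, -3.8, -17.5]
finger_gap: 0.387
finger_force: 61.8
```

The force is rising steeply with almost no travel, so it is against the second stop. One last look from the side.

```bash
python3 - <<'E'
from h import *
im=r.camera("side")[:,:,::-1]; cv2.imwrite("pics/s9.png",cv2.resize(im[90:310,230:400],None,fx=2.7,fy=2.7))
E
python3 go.py .597 -.1135 .213
```

```text
15.2 [ 0.59651696 -0.11352858  0.21360662] shares [0.02377264 0.00476994 0.03028927] yaw 0.2568551260015499 tilt [-1.73665947e-03  1.04301995e-04 -9.99998487e-01] q6 1.0851288582467271 gap 32.394323681111935 [  9.6618928   -3.12765581 -16.57702957] 61.80861711502075
```

View pics/s9.png

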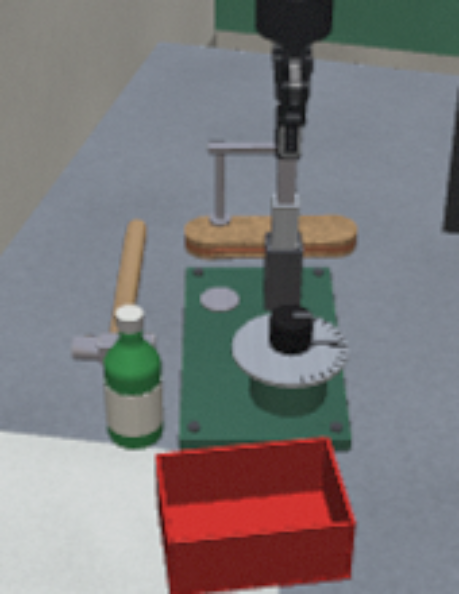

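The side view shows both column sections out at crop (287,200), the handle held, the pointer at (335,343) and the bystanders untouched. Handing in.

```bash
python3 -c "
from cell import r
print(r.sign_off())"
```

```text
the job is handed in; nothing more can be done
None
```

The job is handed in at 15.2 s: the pointer is on the zero mark to within about 1° by camera, the column is held fully extended against its second stop (about 101 mm of travel, about 17 N pull), and the bystander objects were not touched.

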